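# Find the loaded cartons by their weight

### The job

Two of the four identical closed cartons on the bench still hold a steel roller and the other two are empty; feel which by their weight. Stand the two loaded cartons upright on the floor of the near cardboard tray, in front of the red toolbox, and leave the empty ones upright on the bench where they stood (set back in place if you lifted them). Do not tip any carton over or disturb the tape measure among them or the spray can and pipe coupling beside them.

Things in the scene. Friction and masses are not known exactly. Their poses are not given: they have to be found in the camera images.
- carton_1: one of four small closed cardboard parts cartons that look exactly alike, 52 x 52 x 50 mm high, with a strip of paper tape over the top; origin at the centre of its underside, z up. Empty it weighs about 0.07 kg; with the steel roller inside (which can slide about 5 mm) 0.35 to 0.55 kg. The walls are stiff enough to grip across either pair of facing sides
- carton_2: one of four small closed cardboard parts cartons that look exactly alike, 52 x 52 x 50 mm high, with a strip of paper tape over the top; origin at the centre of its underside, z up. Empty it weighs about 0.07 kg; with the steel roller inside (which can slide about 5 mm) 0.35 to 0.55 kg. The walls are stiff enough to grip across either pair of facing sides
- carton_3: one of four small closed cardboard parts cartons that look exactly alike, 52 x 52 x 50 mm high, with a strip of paper tape over the top; origin at the centre of its underside, z up. Empty it weighs about 0.07 kg; with the steel roller inside (which can slide about 5 mm) 0.35 to 0.55 kg. The walls are stiff enough to grip across either pair of facing sides
- carton_4: one of four small closed cardboard parts cartons that look exactly alike, 52 x 52 x 50 mm high, with a strip of paper tape over the top; origin at the centre of its underside, z up. Empty it weighs about 0.07 kg; with the steel roller inside (which can slide about 5 mm) 0.35 to 0.55 kg. The walls are stiff enough to grip across either pair of facing sides
- card_tray: shallow open-topped cardboard tray in front of the red toolbox (not the one far behind the spray can), fixed to the bench, walls 54 mm high, floor and walls about 4 mm thick; origin at the centre of its underside, z up. Its walls do not run along this body's x and y: they run along those of tray_floor
- tray_floor (a point): middle of the tray's floor, 4 mm above the bench; x runs across the tray (clear width inside about 125 mm), y along it (clear length inside about 188 mm)
- tape_measure: yellow tape measure standing upright, about 82 (x) x 38 (y) x 66 mm high, loose among the cartons; origin at the centre of its underside; bystander
- spray_can: upright spray can, 67 mm diameter, 205 mm high; origin at the centre of its underside; bystander
- coupling_a: grey pipe coupling standing on end, 40 mm diameter, 48 mm high; origin at the centre of its underside; bystander
Not all that is in view belongs to the job. Leave any blue, pink or purple look-alike of the carton_2 alone.

How it is judged:
By the outcome, as a careful person would: the job done as asked, in the order asked, and still so for the second after the job is handed in, with the robot touching nothing.
It also fails if it takes over 72 s, if anything falls off the work surface, if the arm or the gripper's body presses on something with over 40 N, if the wrist force passes 120 N, or if a joint passes its speed limit or range.

### The arm

A 7-joint arm with a two-finger parallel gripper is mounted at the origin on the work surface; the furniture and walls round the work are solid. World frame = base frame: x ahead of the robot, y to its left, z up, the work surface at z = 0. Lengths are in m, angles in rad, forces in N, time in s.
With the tool pointing down it reaches from about 0.4 to 0.85 m from the base axis. Payload 4.5 kg.
Tool frame: the origin (TCP) lies between the finger pads; the fingertips stand r.tip_reach ahead of it and the grasp point (between the pads) lies 3 mm ahead of it (r.tip_reach is the distance from the TCP to the fingertips, in m); z points along the fingers, y is the line along which they close (so a half turn about z gives the same grasp; the last joint's range is limited). The gripper opens to 88 mm and grips with 3 to 60 N. Pads are 18 mm wide; open, the fingers measure 123 mm over their backs; the gripper's body (75 mm by 187 mm) begins 45 mm behind the grasp point.
Start: joints at [1.249, 0.689, -0.195, 1.565, 0.157, 0.902, -0.215], TCP at [0.218, -0.586, 0.261] pointing down, gripper open.
Joint ranges: [-3.01, 3.01], [-0.46, 2.08], [-1.47, 1.51], [0.13, 2.56], [-1, 4.14], [0.04, 2.09], [-2.66, 2.66]. Speed limits (rad/s): [2.57, 2.57, 3.14, 3.14, 3.14, 3.14, 3.14].

### API

Orientations are given as a unit quaternion [x, y, z, w].
In Python, from plant import r gives the robot as it stands.
- The arm moves only by the tool step_arm, never from a script. Its argument "motion" is a list of rows, each an object with "dp": the shift along the tool's x, y, z in mm, a list of three; "twist": the turn, a rotation vector about the tool's x, y, z in rad, a list of three; "hand": the opening, from -1 (shut) to 1 (fully open). In form: [{"dp": [dx, dy, dz], "twist": [rx, ry, rz], "hand": hand}, ...]. A call has 1 to 5 rows; each row is the pose to reach, as a shift and turn from the pose commanded when the call began, along the tool's axes at that moment; what a row does not reach only later rows make up. A row lasts 1/8 s, in which the tool goes at most 62.5 mm and 10.7 degrees, less where a joint would pass 70% of its speed; a pose out of reach is approached as far as the arm can. A call with a gripper value outside its range is refused whole. The fingers move at their own pace and stop on an object; "force" is the grip in N (left out, the last holds). Time passes only in rows, so rows that repeat a pose let the fingers close. It gives the time, the measured TCP pose, the force, the opening and the grip force at its end, in the units of the state.
- r.get_state(): the state, without advancing time (a new reading comes with each control period).
- r.snapshot(name): name is "scene" or "top"; returns a dict with "pixels" (400x640x3 uint8, red, green, blue), "depth" (400x640 float32, m along the optical axis (not along the pixel's ray), 0 where there is no reading), "fx", "fy", "cx", "cy" (pixels), "D" ([k1, k2, p1, p2, k3] as OpenCV has them; the pictures are not rectified), "xyz" and "orientation" of the camera in the world. Camera axes: x right, y down, z forward; pixel columns grow to the right and rows downward; lengths in m; the calibration is good to about 2 mm. A picture is of the moment at which its call begins.
- r.finish_job(): hands the job in; it is judged then, once.
Trained networks look in the newest picture that a camera, given by its name, has taken for a name from the list of things; names that differ only in an ending like _2 or _b are one class to them, and where a whole thing is asked for, a point or a joint stands for the part that bears it (a point fixed in the world has none). Each returns a list of dicts, best first, with "score" (0 to 1); they miss things now and then, are a little off and sometimes report something else, mostly with a low value. They report only what shows in the picture. A call takes as long as a camera call. They do not tell look-alikes from the thing itself.
- r.search_frame(camera, thing): "at" ([x, y, z] in m, in the coordinates of the camera as it stood for that picture, good to about 4 mm: the middle of the surface that is visible of it).
The state is a dict: "clock": time; "q": joint angles; "qd": joint speeds; "joint_torque": joint torques, N m; "tool_pos": TCP position; "eef_rot": TCP orientation; "contact_force": force on the tool from outside, world axes, zero at the start; "moment": the same for the moment, N m; "opening": opening from 0.0 (shut) to 1.0 (fully open); "finger_force": force on a finger pad.
Only numpy, scipy, OpenCV 4.12 (cv2) and the standard library are available. Lean on these libraries where they do the work, as an engineer would, in place of code of your own. Each camera call takes 0.05 s, during which the arm holds its last target. There are 200 camera calls.

## Working session

There is one attempt and no reset: what is moved stays moved. The work goes in short steps, Python scripts to look and compute and a tool call to move; the robot and the scene stay as the last step left them, time stands still between calls to the robot, and variables do not carry over. Pictures are saved under pics/ and viewed, at most 10 in all, crops included, and the job is handed in when it is done.

Besides the shell and the picture viewer there is one more tool, called in YAML: its name, and indented under it one key for each argument. step_arm: Moves the arm, as the interface text tells. Its arguments: {"type":"object","properties":{"motion":{"type":"array"},"force":{"type":"number"}},"required":["motion"]}

```bash
mkdir -p pics; cat > h.py <<'E'
import numpy as np, cv2
from scipy.spatial.transform import Rotation as R
from plant import r
def w(s,p): return R.from_quat(s["orientation"]).apply(p)+np.array(s["xyz"])
def cloud(s):
    v,u=np.mgrid[0:400,0:640]; K=np.array([[s["fx"],0,s["cx"]],[0,s["fy"],s["cy"]],[0,0,1.]])
    n=cv2.undistortPoints(np.stack([u.ravel(),v.ravel()],1).astype(np.float64)[:,None],K,np.array(s["D"]))[:,0]
    d=s["depth"].ravel(); P=np.c_[n*d[:,None],d]; return w(s,P).reshape(400,640,3)
def save(s,n): cv2.imwrite("pics/"+n,s["pixels"][...,::-1])
E
python3 - <<'E'
from h import *
st=r.get_state(); print({k:np.round(v,3) for k,v in st.items()}, r.tip_reach)
for c in("scene","top"):
    s=r.snapshot(c); save(s,c+"0.png"); np.savez(c+"0.npz",xyz=cloud(s),d=s["depth"]); print(c,s["xyz"],s["orientation"],s["fx"])
    for t in("carton_1","card_tray","tape_measure","spray_can","coupling_a"):
        print(t,[(round(o["score"],2),w(s,o["at"]).round(3).tolist()) for o in r.search_frame(c,t)])
E
```

```text
{'clock': np.float64(0.0), 'q': array([ 1.249,  0.69 , -0.195,  1.566,  0.157,  0.902, -0.215]), 'qd': array([-0.001, -0.   ,  0.002, -0.002, -0.001, -0.   , -0.001]), 'joint_torque': array([-1.0000e-03, -5.2756e+01, -1.2670e+00, -1.5343e+01, -5.3000e-02,
        6.0000e-03,  0.0000e+00]), 'tool_pos': array([ 0.217, -0.585,  0.26 ]), 'eef_rot': array([ 0.984,  0.177, -0.   , -0.001]), 'contact_force': array([-0.206, -1.082, -0.344]), 'moment': array([ 0.052, -0.047, -0.012]), 'finger_force': np.float64(0.0), 'opening': np.float64(1.0)} 0.022
scene [ 0.08448161 -1.09890316  0.46683753] [ 0.80775151 -0.23172704  0.1539273  -0.51975616] 445.3494178745012
carton_1 [(0.97, [0.481, -0.658, 0.042]), (0.96, [0.483, -0.184, 0.038]), (0.9, [0.343, -0.175, 0.03]), (0.83, [0.591, -0.265, 0.037]), (0.73, [0.488, -0.289, 0.05]), (0.62, [0.627, -0.152, 0.033]), (0.61, [0.551, -0.389, 0.04])]
card_tray [(0.63, [0.506, -0.084, 0.025])]
tape_measure [(0.67, [0.448, -0.395, 0.04]), (0.19, [0.5, -0.08, 0.027])]
spray_can [(0.94, [0.757, -0.186, 0.106])]
coupling_a [(0.67, [0.643, -0.431, 0.029])]
top [ 0.35180367 -0.31590558  1.14544887] [ 0.71042485 -0.69840926  0.06249613 -0.06012723] 443.35494428694193
carton_1 [(0.94, [0.381, -0.269, 0.051]), (0.9, [0.496, -0.173, 0.054]), (0.89, [0.637, -0.146, 0.049]), (0.85, [0.491, -0.643, 0.053]), (0.79, [0.363, -0.164, 0.048]), (0.72, [0.602, -0.255, 0.051]), (0.64, [0.56, -0.374, 0.051]), (0.62, [0.488, -0.277, 0.047])]
card_tray [(0.79, [0.496, 0.019, 0.004])]
tape_measure [(0.95, [0.451, -0.379, 0.065])]
spray_can [(0.88, [0.755, -0.172, 0.158])]
coupling_a [(0.68, [0.656, -0.418, 0.044])]
```

View pics/scene0.png

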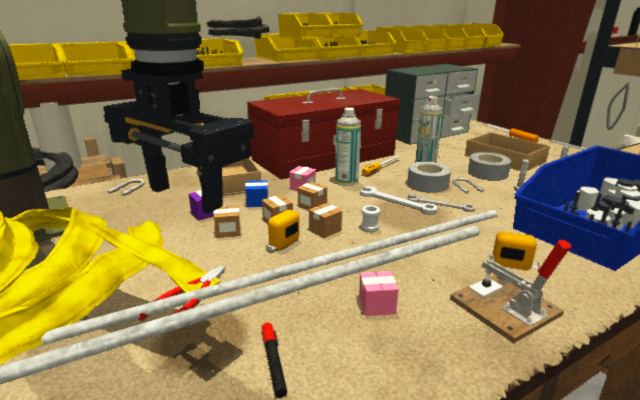

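View pics/top0.png

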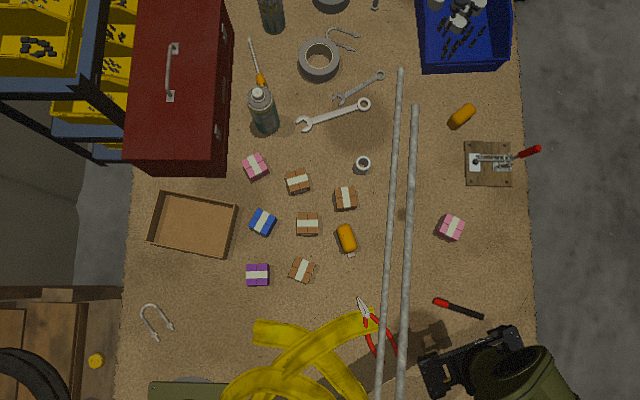

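The pictures show four brown cartons, at top px (298,182), (346,198), (307,223) and (302,270). The tape measure is at (346,238), the tray at (193,224), and blue, purple and pink look-alikes are at (262,221), (257,275), (255,166). Next I fit rectangles to the cartons.

```bash
cat > fit.py <<'E'
from h import *
def rect(X,c,zlo,zhi,rad):
    P=X.reshape(-1,3); m=(np.hypot(*(P[:,:2]-c).T)<rad)&(P[:,2]>zlo)&(P[:,2]<zhi)
    Q=P[m]; (cx,cy),(a,b),an=cv2.minAreaRect((Q[:,:2]*1000).astype(np.float32))
    return len(Q),round(cx),round(cy),round(a),round(b),round(an,1),np.median(Q[:,2]).round(4)
E
python3 - <<'E'
from fit import *
T=np.load("top0.npz")["xyz"]; S=np.load("scene0.npz")["xyz"]
c={"A":(.602,-.255),"B":(.560,-.374),"C":(.488,-.277),"D":(.381,-.269),"blue":(.496,-.173),"purp":(.363,-.164),"pink":(.637,-.146)}
for k,v in c.items(): print(k,rect(T,v,.04,.06,.042),"scene",rect(S,v,.044,.06,.042))
print("tape",rect(T,(.451,-.379),.03,.08,.055)); print("can",rect(T,(.755,-.172),.05,.25,.05)); print("coup",rect(T,(.656,-.418),.03,.06,.035))
print("tray wall",rect(T,(.496,.019),.03,.062,.15),"floor",rect(T,(.496,.019),-.01,.012,.05))
P=T.reshape(-1,3)
m=(abs(P[:,0]-.49)<.17)&(abs(P[:,1]-.02)<.2)&(P[:,2]>.045)&(P[:,2]<.06)
Q=P[m]; print(len(Q),Q.min(0),Q.max(0))
# wall points sampled
for x in np.arange(.38,.62,.03):
    s=Q[abs(Q[:,0]-x)<.004]; print(round(x,3),np.unique((s[:,1]*200).round()/200))
print("bench z",np.median(P[(abs(P[:,0]-.43)<.02)&(abs(P[:,1]+.21)<.02)],0))
E
```

```text
A (424, 606, -252, 53, 52, 17.5, np.float64(0.05)) scene (253, 605, -251, 54, 55, 18.5, np.float64(0.05))
B (436, 564, -375, 54, 52, 9.0, np.float64(0.0499)) scene (336, 562, -374, 54, 54, 9.5, np.float64(0.0501))
C (436, 495, -280, 51, 50, 1.1, np.float64(0.05)) scene (289, 495, -281, 54, 56, 2.1, np.float64(0.0502))
D (459, 380, -269, 52, 52, 68.9, np.float64(0.0499)) scene (297, 378, -268, 56, 51, 71.6, np.float64(0.0501))
blue (445, 498, -166, 53, 53, 62.7, np.float64(0.05)) scene (228, 496, -165, 58, 54, 63.9, np.float64(0.05))
purp (468, 366, -159, 51, 52, 1.4, np.float64(0.0499)) scene (114, 353, -157, 30, 55, 0.8, np.float64(0.05))
pink (423, 643, -141, 53, 52, 31.7, np.float64(0.0499)) scene (195, 644, -141, 60, 54, 30.9, np.float64(0.05))
tape (415, 460, -378, 70, 38, 20.0, np.float64(0.0639))
can (1018, 770, -166, 64, 63, 75.1, np.float64(0.168))
coup (140, 654, -420, 39, 40, 48.3, np.float64(0.0465))
tray wall (1010, 521, 9, 209, 216, 84.2, np.float64(0.0508)) floor (1142, 496, 19, 99, 97, 30.5, np.float64(0.0038))
1826 [ 0.33998911 -0.17997025  0.04502084] [0.65995142 0.13819389 0.05985397]
0.38 [-0.18  -0.175 -0.17  -0.165 -0.16  -0.155 -0.15  -0.145 -0.14  -0.135]
0.41 [-0.075 -0.07  -0.065 -0.06  -0.055 -0.05  -0.045 -0.04  -0.035 -0.03
 -0.025]
0.44 [-0.08  -0.075  0.085  0.09   0.095  0.1    0.105  0.11   0.115  0.12 ]
0.47 [-0.18  -0.175 -0.17  -0.165 -0.16  -0.085 -0.08   0.115]
0.5 [-0.18  -0.175 -0.17  -0.165 -0.16  -0.155 -0.15  -0.145 -0.14  -0.135
 -0.09   0.105  0.11 ]
0.53 [-0.165 -0.16  -0.155 -0.095 -0.09   0.1    0.105]
0.56 [-0.01  -0.005 -0.     0.005  0.01   0.015  0.02   0.025  0.03   0.035
  0.095  0.1  ]
0.59 []
bench z [ 4.29779747e-01 -2.10122649e-01 -3.70499301e-04]
```

```bash
cat > go.py <<'E'
# go.py x y z closing_angle_deg [fx fy fz ang]  -> dp mm (tool axes), twist
import sys
from h import *
def delta(p,th,st=None,p0=None,q0=None):
    st=st or r.get_state(); R0=R.from_quat(st["eef_rot"] if q0 is None else q0); p0=np.array(st["tool_pos"]) if p0 is None else p0
    best=None
    for k in(0,180):
        f=np.radians(th+90+k); Rt=R.from_matrix(np.c_[[np.cos(f),np.sin(f),0],[np.sin(f),-np.cos(f),0],[0,0,-1]])
        v=(R0.inv()*Rt).as_rotvec()
        if best is None or np.linalg.norm(v)<np.linalg.norm(best[1]): best=(Rt,v)
    return (R0.inv().apply(np.array(p)-p0)*1000).round(1), best[1].round(3), best[0].as_quat()
if __name__=="__main__":
    a=list(map(float,sys.argv[1:])); st=r.get_state(); p0=q0=None
    print("t",round(st["clock"],2),np.round(st["tool_pos"],4),np.round(st["q"],2),"F",np.round(st["contact_force"],1),"op",round(float(st["opening"]),3),"ff",np.round(st["finger_force"],1))
    for i in range(0,len(a),4):
        d,v,q=delta(a[i:i+3],a[i+3],st,p0,q0); print("dp",d.tolist(),"twist",v.tolist()); p0,q0=np.array(a[i:i+3]),q
E
python3 - <<'E'
from fit import *
for n in("top0","scene0"):
    P=np.load(n+".npz")["xyz"].reshape(-1,3)
    m=(P[:,0]>.38)&(P[:,0]<.585)&(abs(P[:,1]-.015)<.13)&(P[:,2]>.05)&(P[:,2]<.058)
    Q=P[m]; print(n,"tray rim",len(Q),cv2.minAreaRect((Q[:,:2]*1000).astype(np.float32)))
    m=(P[:,0]>.5)&(P[:,0]<.8)&(P[:,1]>-.15)&(P[:,1]<.2)&(P[:,2]>.09)&~((P[:,1]<-.12))
    Q=P[m]; print("toolbox",len(Q),np.percentile(Q,[0.5,5,99],axis=0).round(3).tolist())
    m=(abs(P[:,0]-.495)<.07)&(abs(P[:,1]-.015)<.06)&(P[:,2]<.012); print("floor z",np.median(P[m][:,2]) if m.any() else None)
    m=(abs(P[:,0]-.455)<.06)&(abs(P[:,1]+.378)<.06)&(P[:,2]>.01)&(P[:,2]<.08); Q=P[m]; print("tape",len(Q),cv2.minAreaRect((Q[:,:2]*1000).astype(np.float32)))
E
python3 go.py .495 -.280 .16 1 .495 -.280 .032 1
```

```text
top0 tray rim 456 ((491.537841796875, 12.106414794921875), (200.58984375, 140.88626098632812), 79.30332946777344)
toolbox 8067 [[0.616, -0.064, 0.094], [0.618, -0.06, 0.117], [0.798, 0.138, 0.188]]
floor z 0.003743731105698034
tape 434 ((454.2540588378906, -380.410400390625), (81.93500518798828, 38.076080322265625), 19.985801696777344)
scene0 tray rim 111 ((526.9310913085938, -56.87351989746094), (155.7569580078125, 77.81237030029297), 40.12317657470703)
toolbox 3759 [[0.614, -0.067, 0.091], [0.615, -0.063, 0.097], [0.797, 0.138, 0.194]]
floor z 0.004415445479620639
tape 955 ((452.52294921875, -383.7671203613281), (82.31729125976562, 34.688026428222656), 13.542036056518555)
t 0.6 [ 0.2177 -0.5859  0.2608] [ 1.25  0.69 -0.19  1.57  0.16  0.9  -0.22] F [ 0.   0.5 -0.1] op 0.996 ff 0.0
dp [366.4, -190.2, 100.7] twist [0.0, 0.0, -1.232]
dp [0.0, 0.0, 128.0] twist [0.0, 0.0, 0.0]
```

step_arm:
  motion:
    - {"dp":[366,-190,60],"twist":[0,0,-1.232],"hand":0.7}
    - {"dp":[366,-190,60],"twist":[0,0,-1.232],"hand":0.7}
    - {"dp":[366,-190,60],"twist":[0,0,-1.232],"hand":0.7}
    - {"dp":[366,-190,60],"twist":[0,0,-1.232],"hand":0.7}
    - {"dp":[366,-190,60],"twist":[0,0,-1.232],"hand":0.7}

```text
clock: 1.23
tool_pos: [0.4267, -0.3555, 0.2158]
eef_rot: [0.796, 0.605, 0.0, 0.001]
contact_force: [0.6, -0.9, -0.5]
opening: 0.846
finger_force: 0.0
```

```bash
python3 go.py .495 -.280 .13 1 .495 -.280 .032 1
```

```text
t 1.23 [ 0.4267 -0.3555  0.2158] [ 0.85  0.68 -0.41  1.82  0.39  0.72 -0.04] F [ 0.6 -0.9 -0.5] op 0.846 ff 0.0
dp [91.1, 45.5, 85.8] twist [0.001, 0.001, -0.289]
dp [0.0, 0.0, 98.0] twist [0.0, 0.0, 0.0]
```

step_arm:
  motion:
    - {"dp":[91,45,86],"twist":[0,0,-0.289],"hand":0.7}
    - {"dp":[91,45,86],"twist":[0,0,-0.289],"hand":0.7}
    - {"dp":[91,45,86],"twist":[0,0,-0.289],"hand":0.7}
    - {"dp":[91,45,86],"twist":[0,0,-0.289],"hand":0.7}

```text
clock: 1.72
tool_pos: [0.4935, -0.2817, 0.1296]
eef_rot: [0.703, 0.711, -0.0, -0.0]
contact_force: [-0.5, -0.9, -0.7]
opening: 0.853
finger_force: 0.0
```

```bash
python3 go.py .495 -.280 .032 1
```

```text
t 1.73 [ 0.4935 -0.2817  0.1296] [ 0.66  0.82 -0.39  1.84  0.53  0.58 -0.05] F [-0.5 -0.9 -0.7] op 0.853 ff 0.0
dp [1.7, 1.7, 97.6] twist [-0.001, 0.0, -0.006]
```

step_arm:
  motion:
    - {"dp":[2,2,50],"twist":[0,0,-0.006],"hand":0.7}
    - {"dp":[2,2,98],"twist":[0,0,-0.006],"hand":0.7}
    - {"dp":[2,2,98],"twist":[0,0,-0.006],"hand":0.7}
    - {"dp":[2,2,98],"twist":[0,0,-0.006],"hand":-1}
    - {"dp":[2,2,98],"twist":[0,0,-0.006],"hand":-1}
  force: 20

```text
clock: 2.35
tool_pos: [0.4967, -0.2807, 0.0341]
eef_rot: [0.701, 0.713, 0.001, 0.002]
contact_force: [-0.1, 0.2, -0.1]
opening: 0.646
finger_force: 0.0
```

step_arm:
  motion:
    - {"dp":[0,0,0],"twist":[0,0,0],"hand":-1}
    - {"dp":[0,0,0],"twist":[0,0,0],"hand":-1}

```text
clock: 2.6
tool_pos: [0.4967, -0.2804, 0.0338]
eef_rot: [0.701, 0.713, 0.0, 0.002]
contact_force: [-0.1, -0.7, 8.0]
opening: 0.587
finger_force: 20.0
```

step_arm:
  motion:
    - {"dp":[0,0,-10],"twist":[0,0,0],"hand":-1}
    - {"dp":[0,0,-25],"twist":[0,0,0],"hand":-1}
    - {"dp":[0,0,-25],"twist":[0,0,0],"hand":-1}
    - {"dp":[0,0,-25],"twist":[0,0,0],"hand":-1}

```text
clock: 3.1
tool_pos: [0.4954, -0.2795, 0.0568]
eef_rot: [0.701, 0.713, -0.0, -0.0]
contact_force: [-0.7, 0.3, -4.1]
opening: 0.588
finger_force: 20.0
```

```bash
cat > weigh.py <<'E'
from h import *
F=[]
for i in range(8): s=r.snapshot("top"); st=r.get_state(); F.append(st["contact_force"])
save(s,"w.png"); print(np.mean(F,0).round(2),np.std(F,0).round(2),st["clock"],np.round(st["tool_pos"],4),"op",st["opening"]*88,st["finger_force"])
E
python3 weigh.py
```

```text
[ 0.14 -0.08 -3.84] [0.53 0.84 0.56] 3.5 [ 0.4955 -0.2794  0.0565] op 52.03139808081341 19.999558066483587
```

```bash
python3 go.py .495 -.28 .14 1 .496 .053 .14 -10.5 .496 .053 .039 -10.5
```

```text
t 3.5 [ 0.4955 -0.2794  0.0565] [ 0.61  0.94 -0.3   1.86  0.61  0.44 -0.12] F [ 0.9  0.3 -3.4] op 0.591 ff 20.0
dp [-0.6, -0.5, -83.5] twist [-0.0, -0.0, 0.0]
dp [332.9, 6.8, 0.0] twist [0.0, 0.0, 0.201]
dp [0.0, 0.0, 101.0] twist [0.0, 0.0, 0.0]
```

step_arm:
  motion:
    - {"dp":[0,0,-30],"twist":[0,0,0],"hand":-1}
    - {"dp":[0,0,-60],"twist":[0,0,0],"hand":-1}
    - {"dp":[20,0,-83],"twist":[0,0,0],"hand":-1}
    - {"dp":[60,1,-83],"twist":[0,0,0.03],"hand":-1}
    - {"dp":[100,2,-83],"twist":[0,0,0.06],"hand":-1}

```text
clock: 4.12
tool_pos: [0.4959, -0.1787, 0.1401]
eef_rot: [0.723, 0.691, 0.0, 0.0]
contact_force: [0.5, 0.5, -3.9]
opening: 0.582
finger_force: 20.0
```

step_arm:
  motion:
    - {"dp":[45,-2,0],"twist":[0,0,0.03],"hand":-1}
    - {"dp":[90,-2,0],"twist":[0,0,0.06],"hand":-1}
    - {"dp":[135,-2,0],"twist":[0,0,0.1],"hand":-1}
    - {"dp":[180,-3,0],"twist":[0,0,0.12],"hand":-1}
    - {"dp":[215,-4,0],"twist":[0,0,0.14],"hand":-1}

```text
clock: 4.75
tool_pos: [0.501, 0.0381, 0.1398]
eef_rot: [0.768, 0.64, 0.001, -0.0]
contact_force: [0.9, -0.6, -4.6]
opening: 0.59
finger_force: 20.0
```

step_arm:
  motion:
    - {"dp":[15,0,0],"twist":[0,0,0],"hand":-1}
    - {"dp":[15,0,0],"twist":[0,0,0],"hand":-1}
    - {"dp":[15,0,0],"twist":[0,0,0],"hand":-1}

```text
clock: 5.12
tool_pos: [0.5035, 0.0478, 0.1396]
eef_rot: [0.769, 0.639, -0.001, 0.001]
contact_force: [-0.3, -0.3, -3.5]
opening: 0.589
finger_force: 20.0
```

```bash
python3 go.py .496 .053 .07 -10.5 .496 .053 .039 -10.5; python3 - <<'E'
from h import *
s=r.snapshot("scene"); save(s,"s1.png")
E
```

```text
t 5.12 [0.5035 0.0478 0.1396] [-0.05  0.74 -0.23  2.03  0.38  0.42 -0.76] F [-0.3 -0.3 -3.5] op 0.589 ff 20.0
dp [3.8, -8.3, 69.6] twist [-0.0, 0.002, -0.002]
dp [0.0, 0.0, 31.0] twist [0.0, 0.0, 0.0]
```

View pics/s1.png

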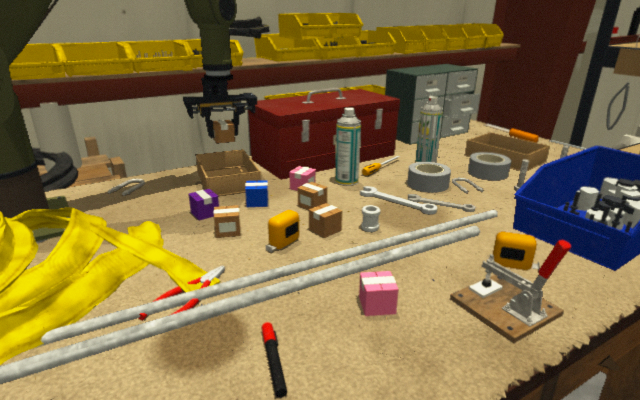

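The carton hangs level at px (222,130), above the tray at (228,172), and everything else is where it was. I'll lower it now.

step_arm:
  motion:
    - {"dp":[4,-8,15],"twist":[0,0,0],"hand":-1}
    - {"dp":[4,-8,45],"twist":[0,0,0],"hand":-1}
    - {"dp":[4,-8,75],"twist":[0,0,0],"hand":-1}
    - {"dp":[4,-8,92],"twist":[0,0,0],"hand":-1}
    - {"dp":[4,-8,98],"twist":[0,0,0],"hand":-1}

```text
clock: 5.8
tool_pos: [0.4962, 0.0541, 0.0408]
eef_rot: [0.769, 0.639, -0.001, -0.0]
contact_force: [0.1, 0.3, -2.1]
opening: 0.584
finger_force: 20.0
```

step_arm:
  motion:
    - {"dp":[0,0,2],"twist":[0,0,0],"hand":-1}
    - {"dp":[0,0,2],"twist":[0,0,0],"hand":-1}

```text
clock: 6.05
tool_pos: [0.4969, 0.0553, 0.0402]
eef_rot: [0.769, 0.639, 0.0, 0.0]
contact_force: [0.2, -0.2, -4.6]
opening: 0.586
finger_force: 20.0
```

```bash
python3 go.py .496 .053 .039 -10.5 .496 .053 .14 -10.5
```

```text
t 6.05 [0.4969 0.0553 0.0402] [-0.15  0.92 -0.09  2.08  0.45  0.16 -0.83] F [ 0.2 -0.2 -4.6] op 0.586 ff 20.0
dp [-2.4, -0.5, 1.2] twist [0.001, -0.0, 0.0]
dp [0.0, 0.0, -101.0] twist [0.0, 0.0, 0.0]
```

step_arm:
  motion:
    - {"dp":[-2,0,3],"twist":[0,0,0],"hand":-1}
    - {"dp":[-2,0,3],"twist":[0,0,0],"hand":-1}

```text
clock: 6.3
tool_pos: [0.4969, 0.0541, 0.0376]
eef_rot: [0.768, 0.64, 0.001, 0.0]
contact_force: [-0.3, 0.9, 3.9]
opening: 0.589
finger_force: 20.0
```

```bash
python3 go.py .496 .053 .14 -10.5;  python3 weigh.py
```

```text
t 6.3 [0.4969 0.0541 0.0376] [-0.15  0.93 -0.08  2.08  0.45  0.15 -0.83] F [-0.3  0.9  3.9] op 0.589 ff 20.0
dp [-1.1, -0.5, -102.4] twist [0.002, -0.001, 0.001]
[-0.52  1.3   6.62] [0.43 0.39 0.58] 6.7 [0.4968 0.0541 0.0376] op 52.0200554134826 20.000631110742688
```

step_arm:
  motion:
    - {"dp":[0,0,0],"twist":[0,0,0],"hand":0.4}
    - {"dp":[0,0,0],"twist":[0,0,0],"hand":0.4}
    - {"dp":[0,0,-10],"twist":[0,0,0],"hand":0.4}
    - {"dp":[0,0,-50],"twist":[0,0,0],"hand":0.4}
    - {"dp":[0,0,-100],"twist":[0,0,0],"hand":0.4}

```text
clock: 7.32
tool_pos: [0.4955, 0.0534, 0.1376]
eef_rot: [0.769, 0.64, -0.001, -0.0]
contact_force: [0.8, 0.1, 0.1]
opening: 0.7
finger_force: 0.0
```

```bash
python3 go.py .50 -.2 .14 -10.5 .606 -.252 .14 17.5 .606 -.252 .033 17.5;  python3 - <<'E'
from fit import *
s=r.snapshot("top"); X=cloud(s)
print(rect(X,(.496,.053),.042,.062,.045)); print([(round(o["score"],2),w(s,o["at"]).round(3).tolist()) for o in r.search_frame("top","carton_1")])
E
```

```text
t 7.33 [0.4955 0.0534 0.1376] [-0.06  0.74 -0.23  2.05  0.4   0.4  -0.78] F [0.8 0.1 0.1] op 0.7 ff 0.0
dp [-248.4, 50.4, -2.1] twist [-0.002, 0.001, 0.001]
dp [-31.8, 113.7, 0.0] twist [0.0, 0.0, -0.489]
dp [0.0, 0.0, 107.0] twist [0.0, 0.0, 0.0]
(458, 496, 52, 53, 53, 80.3, np.float64(0.0534))
[(0.97, [0.495, -0.17, 0.05]), (0.94, [0.366, -0.164, 0.049]), (0.81, [0.38, -0.269, 0.05]), (0.81, [0.638, -0.146, 0.049]), (0.71, [0.492, 0.049, 0.051]), (0.62, [0.49, -0.644, 0.049]), (0.61, [0.559, -0.374, 0.049]), (0.6, [0.603, -0.255, 0.052])]
```

The first carton stands at (496, 52) with its top at 53.4 mm, which fits the tray floor plus its own height. Next is carton A.

step_arm:
  motion:
    - {"dp":[-60,12,-5],"twist":[0,0,0],"hand":0.6}
    - {"dp":[-120,24,-5],"twist":[0,0,0],"hand":0.6}
    - {"dp":[-180,36,-5],"twist":[0,0,0],"hand":0.6}
    - {"dp":[-248,50,-5],"twist":[0,0,0],"hand":0.6}
    - {"dp":[-248,50,-5],"twist":[0,0,0],"hand":0.6}

```text
clock: 8.05
tool_pos: [0.4983, -0.2062, 0.141]
eef_rot: [0.772, 0.636, -0.002, 0.001]
contact_force: [-0.1, 0.6, 0.1]
opening: 0.798
finger_force: 0.0
```

step_arm:
  motion:
    - {"dp":[-32,114,0],"twist":[0,0,-0.489],"hand":0.6}
    - {"dp":[-32,114,0],"twist":[0,0,-0.489],"hand":0.6}
    - {"dp":[-32,114,0],"twist":[0,0,-0.489],"hand":0.6}
    - {"dp":[-32,114,0],"twist":[0,0,-0.489],"hand":0.6}
    - {"dp":[-32,114,0],"twist":[0,0,-0.489],"hand":0.6}

```text
clock: 8.68
tool_pos: [0.6059, -0.2503, 0.1415]
eef_rot: [0.591, 0.807, -0.0, -0.001]
contact_force: [-0.8, -0.4, 0.7]
opening: 0.801
finger_force: 0.0
```

```bash
python3 go.py .606 -.252 .033 17.5
```

```text
t 8.68 [ 0.6059 -0.2503  0.1415] [ 0.59  0.92 -0.53  1.55  0.57  0.83  0.15] F [-0.8 -0.4  0.7] op 0.801 ff 0.0
dp [-1.7, -0.3, 108.5] twist [-0.001, -0.001, 0.001]
```

step_arm:
  motion:
    - {"dp":[-2,0,50],"twist":[0,0,0],"hand":0.6}
    - {"dp":[-2,0,95],"twist":[0,0,0],"hand":0.6}
    - {"dp":[-2,0,107],"twist":[0,0,0],"hand":0.6}
    - {"dp":[-2,0,107],"twist":[0,0,0],"hand":-1}
    - {"dp":[-2,0,107],"twist":[0,0,0],"hand":-1}
  force: 20

```text
clock: 9.3
tool_pos: [0.6085, -0.2535, 0.0367]
eef_rot: [0.591, 0.807, 0.001, 0.001]
contact_force: [-1.7, -2.2, -0.3]
opening: 0.595
finger_force: 1.4
```

step_arm:
  motion:
    - {"dp":[0,0,0],"twist":[0,0,0],"hand":-1}
    - {"dp":[0,0,0],"twist":[0,0,0],"hand":-1}

```text
clock: 9.55
tool_pos: [0.6084, -0.2535, 0.0367]
eef_rot: [0.591, 0.807, 0.001, 0.001]
contact_force: [-1.7, 0.2, 7.1]
opening: 0.589
finger_force: 20.0
```

step_arm:
  motion:
    - {"dp":[0,0,-10],"twist":[0,0,0],"hand":-1}
    - {"dp":[0,0,-25],"twist":[0,0,0],"hand":-1}
    - {"dp":[0,0,-25],"twist":[0,0,0],"hand":-1}
    - {"dp":[0,0,-25],"twist":[0,0,0],"hand":-1}

```text
clock: 10.05
tool_pos: [0.607, -0.2535, 0.0597]
eef_rot: [0.591, 0.807, -0.0, -0.0]
contact_force: [-0.3, 0.3, -4.9]
opening: 0.589
finger_force: 20.0
```

```bash
python3 weigh.py
```

```text
[ 0.1   0.01 -5.21] [0.38 0.33 0.55] 10.45 [ 0.6071 -0.2533  0.0595] op 51.237501639762186 19.999460064573213
```

```bash
python3 go.py .607 -.2535 .145 17.5 .5 -.2 .145 -10.5 .482 -.029 .145 -10.5
```

```text
t 10.45 [ 0.6071 -0.2533  0.0595] [ 0.57  1.03 -0.47  1.57  0.64  0.7   0.1 ] F [ 0.1  0.1 -4.7] op 0.582 ff 20.0
dp [-0.1, -0.2, -85.5] twist [-0.0, -0.0, 0.001]
dp [83.2, -86.0, 0.0] twist [0.0, 0.0, 0.489]
dp [164.9, -48.9, 0.0] twist [0.0, 0.0, 0.0]
```

step_arm:
  motion:
    - {"dp":[0,0,-30],"twist":[0,0,0],"hand":-1}
    - {"dp":[0,0,-65],"twist":[0,0,0],"hand":-1}
    - {"dp":[0,0,-86],"twist":[0,0,0],"hand":-1}

```text
clock: 10.82
tool_pos: [0.6079, -0.2534, 0.1475]
eef_rot: [0.591, 0.807, 0.0, 0.001]
contact_force: [-0.1, 0.3, -5.5]
opening: 0.592
finger_force: 20.0
```

step_arm:
  motion:
    - {"dp":[20,-21,0],"twist":[0,0,0.12],"hand":-1}
    - {"dp":[42,-43,0],"twist":[0,0,0.25],"hand":-1}
    - {"dp":[62,-65,0],"twist":[0,0,0.37],"hand":-1}
    - {"dp":[83,-86,0],"twist":[0,0,0.489],"hand":-1}
    - {"dp":[83,-86,0],"twist":[0,0,0.489],"hand":-1}

```text
clock: 11.45
tool_pos: [0.4975, -0.1989, 0.1457]
eef_rot: [0.768, 0.64, -0.002, -0.001]
contact_force: [0.8, -0.4, -4.7]
opening: 0.589
finger_force: 20.0
```

step_arm:
  motion:
    - {"dp":[40,-12,0],"twist":[0,0,0],"hand":-1}
    - {"dp":[85,-25,0],"twist":[0,0,0],"hand":-1}
    - {"dp":[130,-38,0],"twist":[0,0,0],"hand":-1}
    - {"dp":[165,-49,0],"twist":[0,0,0],"hand":-1}
    - {"dp":[165,-49,0],"twist":[0,0,0],"hand":-1}

```text
clock: 12.08
tool_pos: [0.4832, -0.0244, 0.146]
eef_rot: [0.766, 0.643, 0.002, -0.001]
contact_force: [0.9, 0.0, -4.9]
opening: 0.588
finger_force: 20.0
```

```bash
python3 go.py .482 -.029 .0405 -10.5
```

```text
t 12.07 [ 0.4832 -0.0244  0.146 ] [ 0.13  0.71 -0.28  2.09  0.47  0.4  -0.7 ] F [ 0.9  0.  -4.9] op 0.588 ff 20.0
dp [-5.1, -0.5, 105.5] twist [0.002, -0.003, 0.009]
```

step_arm:
  motion:
    - {"dp":[-4,0,15],"twist":[0,0,0],"hand":-1}
    - {"dp":[-4,0,50],"twist":[0,0,0],"hand":-1}
    - {"dp":[-4,0,82],"twist":[0,0,0],"hand":-1}
    - {"dp":[-4,0,98],"twist":[0,0,0],"hand":-1}
    - {"dp":[-4,0,103],"twist":[0,0,0],"hand":-1}

```text
clock: 12.7
tool_pos: [0.482, -0.0336, 0.0417]
eef_rot: [0.769, 0.64, -0.0, 0.0]
contact_force: [-0.5, 0.7, -5.3]
opening: 0.585
finger_force: 20.0
```

step_arm:
  motion:
    - {"dp":[0,0,2],"twist":[0,0,0],"hand":-1}
    - {"dp":[0,0,2],"twist":[0,0,0],"hand":-1}

```text
clock: 12.95
tool_pos: [0.4819, -0.0332, 0.0413]
eef_rot: [0.769, 0.64, 0.001, 0.0]
contact_force: [0.1, 1.0, -6.1]
opening: 0.59
finger_force: 20.0
```

```bash
python3 weigh.py;python3 go.py .482 -.029 .0405 -10.5
```

```text
[-0.26 -0.06 -4.86] [0.27 0.56 0.38] 13.35 [ 0.4813 -0.033   0.0409] op 51.57911681100786 19.999402058310807
t 13.35 [ 0.4813 -0.033   0.0409] [ 0.02  0.92 -0.08  2.13  0.58  0.12 -0.78] F [-0.6 -0.7 -5.4] op 0.586 ff 20.0
dp [4.0, -0.1, 0.4] twist [0.0, -0.0, 0.001]
```

step_arm:
  motion:
    - {"dp":[2,0,2],"twist":[0,0,0],"hand":-1}
    - {"dp":[2,0,2],"twist":[0,0,0],"hand":-1}

```text
clock: 13.6
tool_pos: [0.4813, -0.0329, 0.0405]
eef_rot: [0.769, 0.639, -0.001, 0.001]
contact_force: [-3.4, -2.6, 17.3]
opening: 0.589
finger_force: 20.0
```

```bash
python3 weigh.py
```

```text
[-2.27 -2.88 16.71] [0.48 0.5  0.27] 14.0 [ 0.4813 -0.0328  0.0405] op 51.70454994202976 20.00171741237864
```

Carton A is seated, so I'll release it and retreat.

step_arm:
  motion:
    - {"dp":[0,0,-1],"twist":[0,0,0],"hand":-1}
    - {"dp":[0,0,-1],"twist":[0,0,0],"hand":0.4}
    - {"dp":[0,0,-1],"twist":[0,0,0],"hand":0.4}
    - {"dp":[0,0,-1],"twist":[0,0,0],"hand":0.4}
    - {"dp":[0,0,-12],"twist":[0,0,0],"hand":0.4}

```text
clock: 14.62
tool_pos: [0.4812, -0.0307, 0.0505]
eef_rot: [0.768, 0.64, -0.001, -0.0]
contact_force: [-0.4, 0.2, 1.0]
opening: 0.7
finger_force: 0.0
```

step_arm:
  motion:
    - {"dp":[0,0,-50],"twist":[0,0,0],"hand":0.4}
    - {"dp":[0,0,-100],"twist":[0,0,0],"hand":0.4}
    - {"dp":[-40,0,-140],"twist":[0,0,0],"hand":0.4}
    - {"dp":[-100,10,-150],"twist":[0,0,0],"hand":0.4}
    - {"dp":[-150,20,-160],"twist":[0,0,0],"hand":0.4}

```text
clock: 15.25
tool_pos: [0.4735, -0.1845, 0.2124]
eef_rot: [0.769, 0.639, -0.0, 0.001]
contact_force: [0.8, 0.5, -0.4]
opening: 0.7
finger_force: 0.0
```

step_arm:
  motion:
    - {"dp":[0,0,0],"twist":[0,0,0],"hand":0.4}
    - {"dp":[0,0,0],"twist":[0,0,0],"hand":0.4}
    - {"dp":[0,0,0],"twist":[0,0,0],"hand":0.4}

```text
clock: 15.62
tool_pos: [0.4741, -0.1802, 0.2108]
eef_rot: [0.768, 0.641, 0.0, -0.0]
contact_force: [-0.2, 0.1, 0.1]
opening: 0.701
finger_force: 0.0
```

```bash
python3 - <<'E'
from fit import *
for c in("top","scene"):
    s=r.snapshot(c); X=cloud(s); save(s,c+"2.png")
    for k,v in {"P1":(.496,.053),"P2":(.482,-.033),"B":(.560,-.374),"D":(.381,-.269)}.items(): print(c,k,rect(X,v,.042,.062,.042))
    P=X.reshape(-1,3);m=(abs(P[:,0]-.455)<.06)&(abs(P[:,1]+.378)<.06)&(P[:,2]>.01)&(P[:,2]<.08); print("tape",cv2.minAreaRect((P[m][:,:2]*1000).astype(np.float32)))
    print("coup",rect(X,(.656,-.418),.03,.06,.035),"can",rect(X,(.77,-.166),.05,.25,.05))
E
```

```text
top P1 (466, 496, 53, 55, 52, 80.2, np.float64(0.0536))
top P2 (0, 0, 0, 0, 0, 0.0, np.float64(nan))
top B (429, 564, -375, 53, 52, 9.4, np.float64(0.0501))
top D (460, 380, -269, 52, 52, 68.8, np.float64(0.0498))
tape ((454.2445068359375, -380.3847961425781), (81.903076171875, 37.74473190307617), 19.819875717163086)
coup (138, 654, -419, 39, 39, 58.4, np.float64(0.0472)) can (1015, 770, -165, 63, 62, 66.2, np.float64(0.1685))
scene P1 (192, 493, 56, 59, 51, 79.4, np.float64(0.0534))
scene P2 (214, 478, -30, 60, 52, 78.7, np.float64(0.0535))
scene B (361, 563, -374, 55, 55, 9.2, np.float64(0.05))
scene D (336, 378, -269, 55, 51, 69.3, np.float64(0.0501))
tape ((452.73309326171875, -382.43817138671875), (81.26678466796875, 36.788578033447266), 14.159584045410156)
coup (228, 653, -420, 39, 39, 1.8, np.float64(0.0437)) can (1305, 764, -173, 50, 65, 50.1, np.float64(0.126))
  return _methods._mean(a, axis=axis, dtype=dtype,
  ret = ret.dtype.type(ret / rcount)
```

View pics/scene2.png

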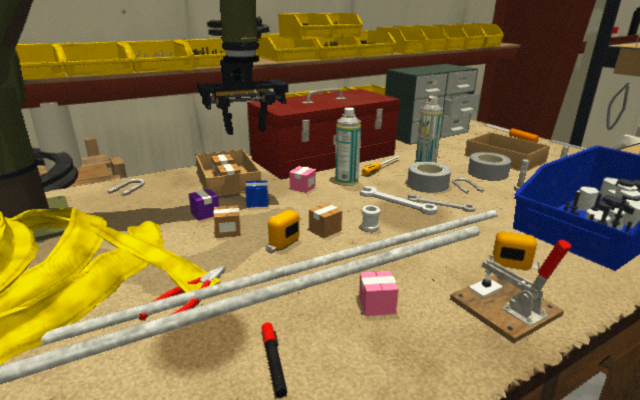

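View pics/top2.png

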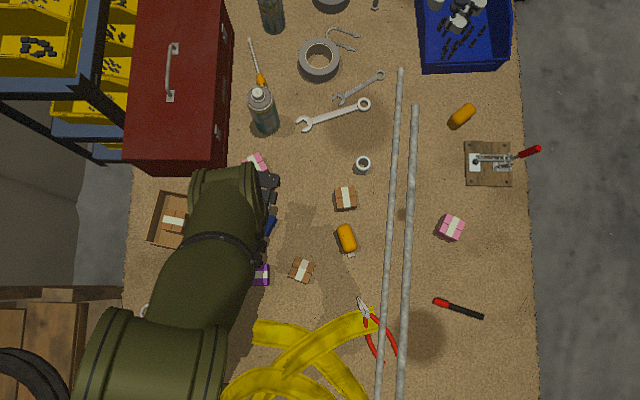

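The scene view shows both cartons upright in the tray, near px (222,160) and (226,172), with tops at about 53.5 mm. The other two cartons, the tape measure, the can and the coupling haven't moved, and the gripper is clear.

```bash
python3 -c "
from plant import r
print(r.finish_job())"
```

```text
the job is handed in; nothing more can be done
None
```

I handed the job in at about 16 s: the two loaded cartons (about 0.4 and 0.5 kg by feel) stand upright in the near tray, the other two were never lifted, so I took them to be the empty ones, and the tape measure, spray can and coupling are where they were.

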